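Uncap the misting bottle, unlatch the bamboo crate and hold its gate wide

ROBOT

A 6-joint arm with a two-finger parallel gripper is mounted at the origin on the work surface. World frame = base frame: x ahead of the robot, y to its left, z up, the work surface at z = 0. Lengths are in m, angles in rad, forces in N, time in s.
With the tool pointing down it reaches from about 0.35 to 0.95 m from the base axis. Payload 17.4 kg.
Tool frame: the origin (TCP) lies at the very end of the fingers, on their centre line; the grasp point (between the pads) lies arm.pinch_z behind it (arm.pinch_z is the distance from the TCP to the grasp point, in m); z points along the fingers, y is the line along which they close (so a half turn about z gives the same grasp; the last joint's range is limited). The gripper opens to 93 mm and grips with 3 to 60 N. Pads are 15 mm wide; open, the fingers measure 128 mm over their backs; the gripper's body (75 mm by 188 mm) begins 65 mm behind the grasp point.
Start: joints at [-1.366, 0.116, 1.442, -0, 1.584, -0.038], TCP at [0.162, -0.655, 0.219] pointing down, gripper open.
Joint ranges: [-2.83, 2.83], [-0.83, 2.19], [0.07, 2.5], [-1.14, 4.28], [0.01, 3], [-2.97, 2.97]. Speed limits (rad/s): [1.89, 1.89, 2.22, 3.14, 3.14, 3.14].

INTERFACE

Orientations are given as a unit quaternion [w, x, y, z].
In Python, from bench import arm gives the robot as it stands.
- The arm moves only by the tool servo_tool, never from a script. Its argument "series" is text: rows parted by semicolons, each of 7 numbers parted by spaces: the shift along the tool's x, y, z in mm, then the turn, a rotation vector about the tool's x, y, z in rad, then the finger opening in mm, from 0 to 93. In form: x y z wx wy wz jaw; .... A call has 1 to 20 rows; each row shifts and turns the commanded pose from where the row before left it, along the tool's axes as they then stand; what a row does not reach is not made up. A row lasts 1/10 s, in which the tool goes at most 50 mm and 8.59 degrees, less where a joint would pass 70% of its speed; a pose out of reach is approached as far as the arm can. A call with a gripper value outside its range is refused whole. The fingers move at their own pace and stop on an object; the grip force is fixed at half the most. Time passes only in rows, so rows that do not move let the fingers close. It gives the time, the measured TCP pose, the force, the opening and the grip force at its end, in the units of the state.
- arm.read_state(): the state, without advancing time (a new reading comes with each control period).
- arm.get_image(name): name is "side" or "top"; returns a dict with "color" (420x560x3 uint8, red, green, blue), "fx", "fy", "cx", "cy" (pixels), "rvec" (rotation vector, rad) and "tvec" (3), from world to camera coordinates, as OpenCV has them. Camera axes: x right, y down, z forward; pixel columns grow to the right and rows downward; lengths in m; the calibration is good to about 2 mm. A picture is of the moment at which its call begins. There is no depth.
- arm.hand_in(): hands the job in; it is judged then, once.
The state is a dict: "time": time; "joints": joint angles; "qd": joint speeds; "effort": joint torques, N m; "ee_pos": TCP position; "ee_rot": TCP orientation; "force": force on the tool from outside, world axes, zero at the start; "moment": the same for the moment, N m; "opening": opening from 0.0 (shut) to 1.0 (fully open); "finger_force": force on a finger pad.
Only numpy, scipy, OpenCV 4.12 (cv2) and the standard library are available. Lean on these libraries where they do the work, as an engineer would, in place of code of your own. Each camera call takes 0.05 s, during which the arm holds its last target. There are 200 camera calls.

TASK

I want to mist the half-woven basket inside the bamboo crate and need both hands for it: lift the loose cap off the misting bottle and set it down gently in the small round dish, standing open end down, leaving the bottle where it stands. Then undo the crate's gate: squeeze the two lugs of the safety catch fully together, then the two lugs of the bolt catch fully together, and swing the gate (its tall end post is the hand-hold) past the half-open check until it stands square to the crate's front or wider. Finish while still holding the gate there, because its spring would close it again; do not disturb the other things on the table.

Things in the scene. Friction and masses are not known exactly. Their poses are not given: they have to be found in the camera images.
- mister: Misting bottle (loose, about 220 g): clear round bottle with a paper band, 52 mm in diameter, flat shoulder 115 mm above its foot; a white pump 23 mm and higher up 14 mm in diameter stands 34 mm above the shoulder, hidden under the cap. Origin at the centre of its foot, z up its axis.
- cap: Loose white over-cap of the misting bottle (15 g, no thread): a plain cup turned upside down, 35 mm in outer diameter, 48 mm high, 3 mm wall, closed on top. Origin at the centre of its open lower rim, z towards its closed top; on the bottle the rim rests on the shoulder, 115 mm above the bottle's foot. It must rise 36 mm to clear the pump.
- dish: Small round dish of smoked bamboo (loose, 150 g), 108 mm across the rim, 30 mm high, inner floor 6 mm above the table and about 80 mm in diameter. Origin at the centre of its underside.
- crate: Bamboo carrying crate, fixed: 218 mm deep (its x), 260 mm wide (its y), slatted roof 179 mm above the table; a 12 mm thick cross bar on the roof (from 22 to 38 mm behind the centre) reaches 192 mm. Origin at the centre of its underside; its -x axis points out of the front, where the gate hangs, +y to the hinge side. A steel staple on the front post at the gate's free end receives the bolt.
- gate: The crate's gate: bamboo frame with slats, 16 mm thick, 200 mm from hinge line to end post, in front of the crate. Origin on the hinge line at table height; with the gate shut its axes are the crate's, so its -y runs from the hinge along the gate to the end post and its -x out of its front face; they turn with the gate. Top rail 176 mm above the table. Above the hinge, low steel parts of the check reach 196 mm.
- gate_post (a point): Rounded top of the gate's end post, 234 mm above the table, on the post's axis: a round bamboo pole 16 mm in diameter that stands 58 mm above the gate's top rail at its free end. The place to hold the gate; free all round above 188 mm. It lies 200 mm from the hinge line.
- gate_axis (a point): Point on the gate's vertical hinge line, 180 mm above the table.
- gate_hinge (a joint): Gate angle, rad: 0 shut, grows as it opens outwards (from above the gate turns clockwise, its end post coming towards the robot and to the hinge side), stop at 1.75. A light spring closes it slowly (2.4 N at the end post when wide). Between 0.5 and 1.0 rad a sprung ball rides over a bump (about 5 N at the end post, going open): the gate let go beyond it falls back to about 1.0 rad, not to shut.
- safety (a joint): Travel of the safety catch, m: 0 locked to 0.013 fully drawn. Its tab moves along the gate's -x (outwards) towards the fixed lug. It stays where it is left (stiff slide, about 6 N). Until it is drawn 9 mm or more its tongue stands behind the end of the bolt and the bolt cannot be drawn.
- safety_tab: Moving steel tab of the safety catch, an upright plate 6 mm thick (its x), 20 mm wide (its y), top 216 mm above the table. Origin at the centre of its lower edge, 176 mm above the table. Same axes as the gate. With the catch locked it stands 40 mm behind (+x) the fixed lug, plate centre to plate centre: 46 mm over the outer faces; 33 mm when fully drawn.
- safety_lug: Fixed steel lug of the safety catch, on the gate: a like plate, 6 mm thick (its x), 20 mm wide, origin at the centre of its lower edge at 168 mm, top 216 mm above the table. Same axes as the gate. Pinch it and the safety tab together from above, fingers closing along the gate's x; above 185 mm nothing else stands within 30 mm of the two.
- bolt (a joint): Travel of the bolt, m: 0 shot into the staple to 0.014 fully drawn. Its tab moves along the gate's +y (towards the hinge) towards the fixed lug. It stays where it is left (stiff slide, about 6 N). The gate comes free when it is drawn about 11 mm.
- bolt_tab: Moving steel tab of the bolt, an upright plate 6 mm thick (its y), 20 mm wide (its x), origin at the centre of its lower edge at 168 mm, top 216 mm above the table. Same axes as the gate. With the bolt shot it stands 40 mm from the fixed lug on the side away from the hinge, centre to centre: 46 mm over the outer faces; 32 mm when fully drawn. 46 mm beyond it and 17 mm behind stands the gate's end post.
- bolt_lug: Fixed steel lug of the bolt, on the gate: a like plate, 6 mm thick (its y), 20 mm wide (its x), origin at the centre of its lower edge at 168 mm, top 216 mm above the table. Same axes as the gate. Pinch it and the bolt tab together from above, fingers closing along the gate's y; above 183 mm nothing else stands within 25 mm of the outer faces.
- glue_bottle: White glue bottle with a pointed nozzle, 50 mm in diameter, 135 mm high, no cap: to be left alone. Origin at the centre of its foot.
- glue_gun: Black hot-glue gun lying on its side, about 150 x 130 x 28 mm: to be left alone. Origin near the middle of its barrel on the table.
- scissors: Scissors with orange handles lying flat, 200 mm long, 12 mm high: to be left alone. Origin at the pivot.
- water_bottle: Clear water bottle, 64 mm in diameter, 210 mm high: to be left alone. Origin at the centre of its foot.
- tall_basket: Tall round woven basket, 104 mm in diameter, 195 mm high: to be left alone. Origin at the centre of its foot.
Things that resemble listed ones, but are neither listed nor needed, are in the scene too. Several things have the shape of the cap; the one meant has the colours described above.

How it is judged:
On the way, in this order (a step that is already met when the one before it is completed fails the run):
1. the cap stands in the dish, let go and at rest (horizontal distance between cap and dish below 0.035 m and z of cap in the frame of dish below 0.014 m and angle between cap's own z axis and vertical below 0.3 rad and contact force between cap and the fingers below 0.1 N and linear speed of cap below 0.03 m/s), for 0.2 s.
2. the safety catch is squeezed fully together while the bolt is still shot (value of joint safety above 0.0105 m and value of joint bolt below 0.006 m and contact force between the fingers and safety_tab above 1 N and contact force between the fingers and safety_lug above 1 N), for 0.1 s.
3. the bolt catch is squeezed fully together with the gate still shut (value of joint bolt above 0.0115 m and value of joint gate_hinge below 0.15 rad and contact force between the fingers and bolt_tab above 1 N and contact force between the fingers and bolt_lug above 1 N), for 0.1 s.
4. the gate is past the half-open check (value of joint gate_hinge above 1.1 rad), for 0.1 s.
At the end, for the whole second after the job is handed in: Gate open 1.35 rad or more, still, fingers on it (over 0.5 N); safety drawn over 9 mm, bolt over 10.5 mm; cap at rest in the dish (within 35 mm of its centre, rim under 14 mm above its underside, leaning under 0.3 rad); misting bottle upright within 50 mm of its place; dish on the table (value of joint gate_hinge above 1.35 rad and contact force between the fingers and gate above 0.5 N and velocity of joint gate_hinge between -0.1 and 0.1 rad/s and value of joint safety above 0.009 m and value of joint bolt above 0.0105 m and horizontal distance between cap and dish below 0.035 m and z of cap in the frame of dish below 0.014 m and angle between cap's own z axis and vertical below 0.3 rad and linear speed of cap below 0.03 m/s and angle between mister's own z axis and vertical below 0.15 rad and distance of mister from where it was at the start of the episode below 0.05 m and height (world z) of each of mister, dish below 0.01 m); the arm keeps its last pose, push and grip.
It fails at once if the cap is dropped from more than about 30 mm (linear speed of cap above 0.8 m/s and contact force between cap and the fingers below 0.01 N).
It fails at once if another thing on the table is moved by more than 30 mm (distance of any of glue_bottle, glue_gun, scissors, water_bottle, tall_basket from where it was at the start of the episode above 0.03 m).
It also fails if it takes over 72 s, if anything falls off the work surface, if the arm or the gripper's body presses on something with over 40 N, if the wrist force passes 120 N, or if a joint passes its speed limit or range.

## Working session

There is one attempt and no reset: what is moved stays moved. The work goes in short steps, Python scripts to look and compute and a tool call to move; the robot and the scene stay as the last step left them, time stands still between calls to the robot, and variables do not carry over. Pictures are saved under pics/ and viewed, at most 14 in all, crops included, and the job is handed in when it is done.

Besides the shell and the picture viewer there is one more tool, called after "Emit:" as name(argument=value, ...) on one line, values as JSON. servo_tool: Moves the arm, as the interface text tells. Its arguments: {"type":"object","properties":{"series":{"type":"string"}},"required":["series"]}

```bash
ls; mkdir -p pics; cat > h.py <<'E'
import numpy as np, cv2
from bench import arm
def cam(n):
    d=arm.get_image(n); return d
def ray(d,u,v):
    R=cv2.Rodrigues(np.array(d["rvec"],float))[0]; t=np.array(d["tvec"],float)
    c=-R.T@t; r=R.T@np.array([(u-d["cx"])/d["fx"],(v-d["cy"])/d["fy"],1.]); return c,r
def onz(d,u,v,z):
    c,r=ray(d,u,v); return c+r*(z-c[2])/r[2]
def tri(d1,p1,d2,p2):
    c1,r1=ray(d1,*p1); c2,r2=ray(d2,*p2)
    s=np.linalg.lstsq(np.c_[r1,-r2],c2-c1,rcond=None)[0]
    a=c1+s[0]*r1;b=c2+s[1]*r2; return (a+b)/2,np.linalg.norm(a-b)
def proj(d,p):
    return cv2.projectPoints(np.array([p],float),np.array(d["rvec"],float),np.array(d["tvec"],float),np.array([[d["fx"],0,d["cx"]],[0,d["fy"],d["cy"]],[0,0,1.]]),None)[0].ravel()
def save(d,n,box=None,s=1):
    im=d["color"][:,:,::-1]
    if box: im=im[box[1]:box[3],box[0]:box[2]]
    cv2.imwrite("pics/"+n,cv2.resize(im,None,fx=s,fy=s,interpolation=cv2.INTER_CUBIC))
E
python3 - <<'E'
from h import *
import pickle
for n in("top","side"):
    d=cam(n); save(d,n+"0.png",None,1.42); pickle.dump(d,open(n+"0.pkl","wb")); print(n,ray(d,280,210),d["fx"])
s=arm.read_state(); print(s["ee_pos"],s["ee_rot"],arm.pinch_z)
E
```

```text
pics
top (array([0.34918776, 0.07277501, 1.60016203]), array([ 0.11610093, -0.01000802, -0.9931986 ])) 496.1905961040991
side (array([ 0.45172047, -0.88074807,  1.03135036]), array([ 0.0504124 ,  0.733856  , -0.67745137])) 451.250926326999
[ 0.16223171 -0.65502377  0.21795948] [-5.28425770e-04  9.92641862e-01  1.21086139e-01 -4.46817959e-05] 0.0188
```

View pics/top0.png

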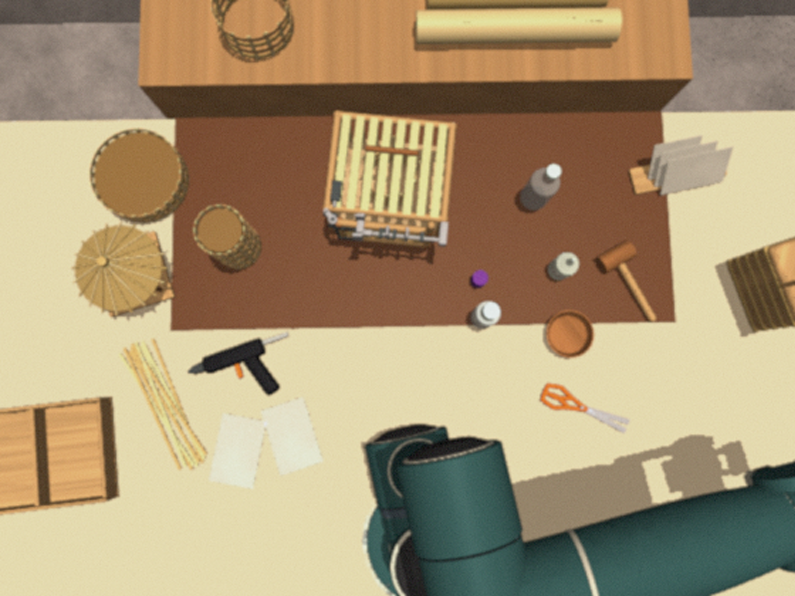

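View pics/side0.png

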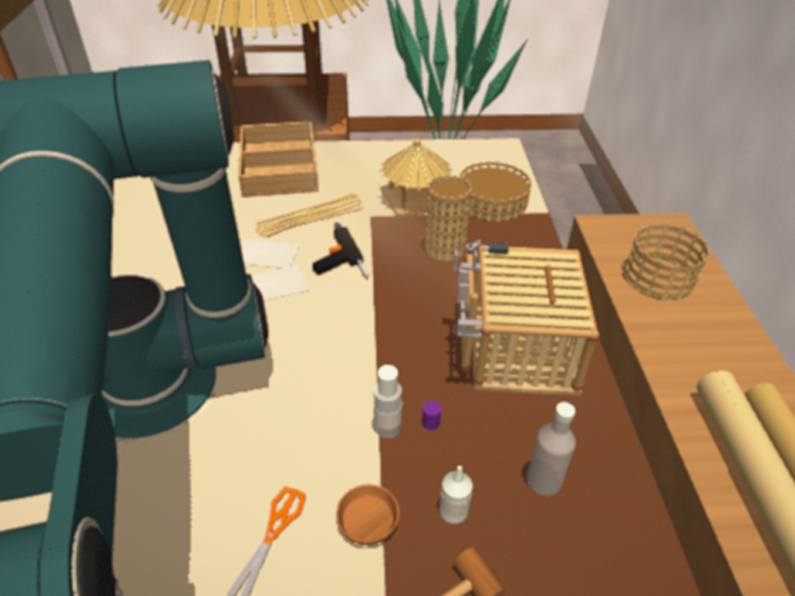

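The top view shows the mister at (487,314), dish at (569,334), crate at (390,170) with its gate facing the robot and the hinge on the left, and glue bottle at (565,265). Three things look like the cap: white on the mister at top (487,311)/side (387,378), purple at (480,279)/(431,415), and the water bottle's white top at (553,171)/(565,415). The white one on the mister's shoulder fits, so I'll confirm it in an enlarged crop.

```bash
cat > comp.py <<'E'
from h import *
def tile(d,b,s):
    im=d["color"][:,:,::-1][b[1]:b[3],b[0]:b[2]]
    return cv2.resize(im,(int((b[2]-b[0])*s),int((b[3]-b[1])*s)),interpolation=cv2.INTER_CUBIC)
E
python3 - <<'E'
from comp import *
import pickle
t=pickle.load(open("top0.pkl","rb"));s=pickle.load(open("side0.pkl","rb"))
a=tile(t,(220,140,330,185),7); cv2.imwrite("pics/g_top.png",a)
b=tile(s,(310,160,400,270),5); c=tile(s,(255,245,325,315),5)
im=np.zeros((550,800,3),np.uint8); im[:550,:450]=b; im[:350,450:800]=c; cv2.imwrite("pics/g_side.png",im)
E
```

```text
(no output)
```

View pics/g_top.png

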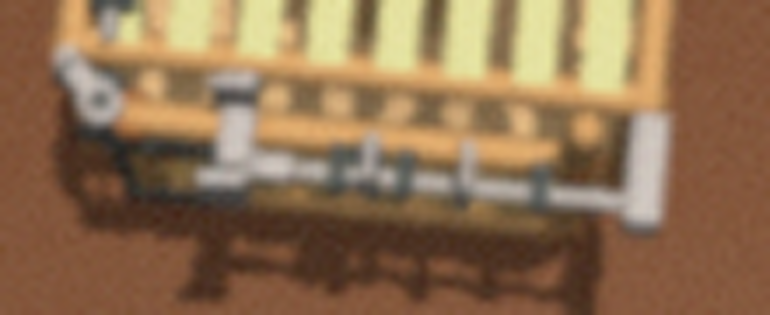

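View pics/g_side.png

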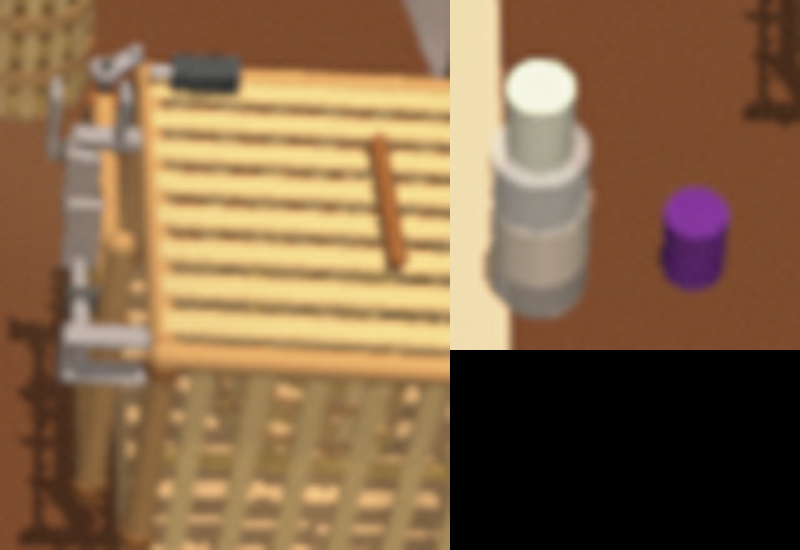

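The crop confirms it: a white cap on the clear banded bottle, its top disc at side-crop (542,88), with the purple decoy beside it. In the gate top crop the hinge is at (97,100), safety tab (235,90), safety lug (222,178), bolt lug (370,150), bolt tab (467,168) and end post (587,130).

```bash
python3 - <<'E'
from h import *
import pickle
t=pickle.load(open("top0.pkl","rb"));s=pickle.load(open("side0.pkl","rb"))
np.set_printoptions(precision=4,suppress=True)
T=lambda x,y:((x+.5)/7-.5+220,(y+.5)/7-.5+140)
S=lambda x,y:((x+.5)/5-.5+310,(y+.5)/5-.5+160)
C=lambda x,y:((x-450+.5)/5-.5+255,(y+.5)/5-.5+245)
for n,p,z in [("hinge",(97,100),.194),("stab",(235,90),.216),("slug",(222,178),.216),("blug",(370,150),.216),("btab",(467,165),.216),("post",(587,130),.234)]:
    print(n,onz(t,*T(*p),z))
# crate roof front edge & sides at z .179
for p in [(62,45),(665,105)]: print("crate",onz(t,*T(*p),.179))
print("post tri",tri(t,T(587,130),s,S(120,240)))
print("cap side",onz(s,*C(542,88),.163), "purple", onz(s,*C(696,212),.048))
# cap in top: brightest blob
im=t["color"].astype(int); m=((im.min(2)>150)).astype(np.uint8); m[:,:325]=0;m[:,360:]=0;m[:200]=0;m[:,:][240:]=0
n,l,st,ce=cv2.connectedComponentsWithStats(m)
for i in range(1,n): print(st[i],ce[i],onz(t,*ce[i],.163))
h=cv2.cvtColor(t["color"],cv2.COLOR_RGB2HSV)
# dish: by rim ellipse in both views
for d,b,nm in((t,(380,215,425,255),"top"),(s,(232,335,288,390),"side")):
    hh=cv2.cvtColor(d["color"],cv2.COLOR_RGB2HSV).astype(int)
    c=d["color"][b[1]:b[3],b[0]:b[2]]; cv2.imwrite(f"pics/dish_{nm}.png",cv2.resize(c[:,:,::-1],None,fx=8,fy=8))
for u,v in((569,334),): print("dish",onz(t,u/1.4196,v/1.4196,.03))
print("dish s",onz(s,368/1.4196,512/1.4196,.03))
E
```

```text
hinge [0.679  0.1905 0.194 ]
stab [0.6772 0.1326 0.216 ]
slug [0.6408 0.1382 0.216 ]
blug [0.6515 0.078  0.216 ]
btab [0.6448 0.0388 0.216 ]
post [ 0.6545 -0.0092  0.234 ]
crate [0.7062 0.2063 0.179 ]
crate [ 0.677  -0.0454  0.179 ]
post tri (array([ 0.6543, -0.0094,  0.2306]), np.float64(0.0019250901423004147))
cap side [ 0.488  -0.1334  0.163 ] purple [ 0.5725 -0.1261  0.048 ]
[325 212  35  28 530] [343.4604 228.8717] [ 0.4591 -0.1252  0.163 ]
dish [ 0.446  -0.3252  0.03  ]
dish s [ 0.447  -0.3269  0.03  ]
```

```bash
python3 - <<'E'
from h import *
import pickle
t=pickle.load(open("top0.pkl","rb"));s=pickle.load(open("side0.pkl","rb"))
np.set_printoptions(precision=4,suppress=True)
for d,b in((t,(325,205,362,240)),(s,(255,250,290,275))):
    g=d["color"].min(2).astype(int); 
    for th in(170,190,210):
        m=np.zeros_like(g,np.uint8); m[b[1]:b[3],b[0]:b[2]]=g[b[1]:b[3],b[0]:b[2]]>th
        n,l,st,ce=cv2.connectedComponentsWithStats(m)
        if n>1:
            i=1+np.argmax(st[1:,4]); print(th,st[i],ce[i],onz(d,*ce[i],.163))
print(proj(t,[.488,-.1334,.163]),496/1.437*.035)
st=arm.read_state(); print(st["ee_pos"])
psi=.243; ux=np.array([np.cos(psi),np.sin(psi)]); uy=np.array([np.sin(psi),-np.cos(psi)])
d=np.array([.488,-.1334])-st["ee_pos"][:2]; print(d@ux,d@uy)
E
```

```text
170 [325 230  37  10 306] [344.3235 235.1569] [ 0.4408 -0.1271  0.163 ]
190 [337 213  15  15 132] [345.3636 219.3258] [ 0.4869 -0.1317  0.163 ]
210 [341 213  11  12  98] [345.9796 218.5204] [ 0.4892 -0.1335  0.163 ]
170 [255 250  11  25 234] [259.2094 262.3932] [ 0.4533 -0.1326  0.163 ]
190 [267 257  12  11 102] [272.5392 262.1863] [ 0.4868 -0.1333  0.163 ]
210 [267 258  12   9  90] [272.7111 262.0778] [ 0.4873 -0.133   0.163 ]
[345.9454 218.9335] 12.080723729993041
[ 0.1622 -0.655   0.218 ]
0.44170817455241 -0.4279138063439465
```

Emit:
servo_tool(series="8 -8 0 0 0 0 93;20 -19 0 0 0 0 93;25 -24 0 0 0 0 93;25 -24 0 0 0 0 93;25 -24 0 0 0 0 93;25 -24 0 0 0 0 93;25 -24 0 0 0 0 93;25 -24 0 0 0 0 93;25 -24 0 0 0 0 93;25 -24 0 0 0 0 93;25 -24 0 0 0 0 93;25 -24 0 0 0 0 93;25 -24 0 0 0 0 93;25 -24 0 0 0 0 93;25 -24 0 0 0 0 93;25 -24 0 0 0 0 93;25 -24 0 0 0 0 93;20 -22 0 0 0 0 93;14 -15 0 0 0 0 93;0 0 0 0 0 0 93")

```text
time: 2.1
ee_pos: [0.4849, -0.1363, 0.2184]
ee_rot: [-0.0, 0.992, 0.122, -0.0]
force: [-0.6, 0.8, -0.0]
opening: 0.999
finger_force: 0.0
```

Emit:
servo_tool(series="3 -3 5 0 0 0 93;0 0 12 0 0 0 93;0 0 15 0 0 0 93;0 0 15 0 0 0 93;0 0 15 0 0 0 93;0 0 15 0 0 0 93;0 0 10 0 0 0 93;0 0 5 0 0 0 93;0 0 0 0 0 0 93;0 0 0 0 0 0 70;0 0 0 0 0 0 50;0 0 0 0 0 0 42;0 0 0 0 0 0 38")

```text
time: 3.4
ee_pos: [0.4869, -0.135, 0.127]
ee_rot: [0.0, 0.993, 0.121, 0.0]
force: [0.0, -0.8, 0.5]
opening: 0.707
finger_force: 0.0
```

```bash
python3 - <<'E'
from comp import *
t=cam("top");s=cam("side")
a=tile(s,(235,215,335,325),5);b=tile(t,(320,190,370,260),6)
im=np.zeros((550,800,3),np.uint8);im[:,:500]=a;im[:420,500:]=b;cv2.imwrite("pics/cap1.png",im)
E
```

```text
(no output)
```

View pics/cap1.png

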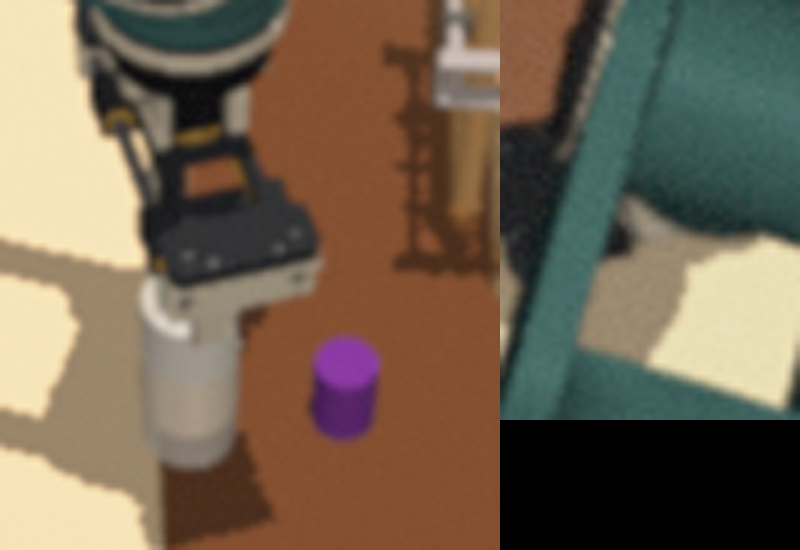

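The crop shows the fingers straddling the cap, with the near finger at (215,310) in front of it and the tip just above the shoulder. Closing next.

Emit:
servo_tool(series="0 0 0 0 0 0 40;0 0 0 0 0 0 38;0 0 0 0 0 0 34;0 0 0 0 0 0 30;0 0 0 0 0 0 25;0 0 0 0 0 0 25;0 0 0 0 0 0 25;0 0 0 0 0 0 25")

```text
time: 4.3
ee_pos: [0.4867, -0.135, 0.1266]
ee_rot: [-0.0, 0.993, 0.121, -0.0]
force: [-0.2, 0.7, 1.3]
opening: 0.376
finger_force: 30.0
```

Emit:
servo_tool(series="0 0 -4 0 0 0 25;0 0 -10 0 0 0 25;0 0 -14 0 0 0 25;0 0 -14 0 0 0 25;0 0 -14 0 0 0 25;0 0 -10 0 0 0 25;0 0 -4 0 0 0 25;-3 6 0 0 0 0 25;-6 12 0 0 0 0 25;-10 20 0 0 0 0 25;-12 25 0 0 0 0 25;-12 25 0 0 0 0 25;-12 25 0 0 0 0 25;-10 21 0 0 0 0 25;-10 21 0 0 0 0 25;-6 12 0 0 0 0 25;-4 9 0 0 0 0 25;0 0 0 0 0 0 25;0 0 0 0 0 0 25")

```text
time: 6.2
ee_pos: [0.4465, -0.3259, 0.1965]
ee_rot: [-0.0, 0.993, 0.121, -0.0]
force: [-0.3, 0.3, -0.7]
opening: 0.381
finger_force: 30.0
```

```bash
python3 - <<'E'
from comp import *
t=cam("top");s=cam("side")
a=tile(s,(205,265,305,385),5);b=tile(t,(370,200,435,260),4.5)
im=np.zeros((600,800,3),np.uint8);im[:,:500]=a;im[:270,500:792]=b;cv2.imwrite("pics/dish1.png",im)
E
```

```text
(no output)
```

View pics/dish1.png

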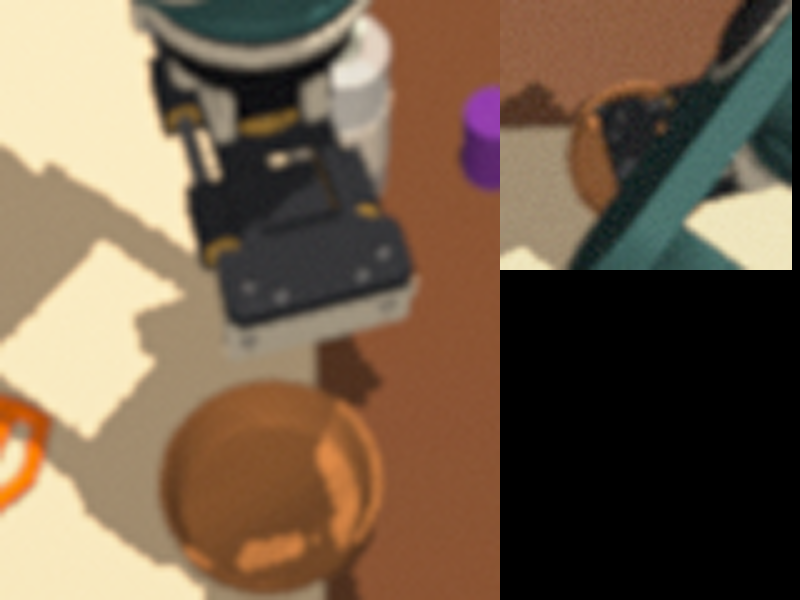

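The side crop shows the bottle still upright behind the gripper at (360,100) and the cap hidden behind the near finger. The dish is at (270,485), directly below.

Emit:
servo_tool(series="0 0 5 0 0 0 25;0 0 14 0 0 0 25;0 0 18 0 0 0 25;0 0 18 0 0 0 25;0 0 18 0 0 0 25;0 0 18 0 0 0 25;0 0 18 0 0 0 25;0 0 18 0 0 0 25;0 0 14 0 0 0 25;0 0 10 0 0 0 25;0 0 7 0 0 0 25;0 0 5 0 0 0 25;0 0 4 0 0 0 25;0 0 3 0 0 0 25;0 0 2 0 0 0 25;0 0 2 0 0 0 25;0 0 0 0 0 0 25;0 0 0 0 0 0 25")

```text
time: 8.1
ee_pos: [0.4466, -0.3263, 0.0228]
ee_rot: [0.0, 0.993, 0.121, 0.0]
force: [0.8, -0.2, 0.4]
opening: 0.377
finger_force: 30.0
```

Emit:
servo_tool(series="0 0 2 0 0 0 25;0 0 1.5 0 0 0 25;0 0 1 0 0 0 25;0 0 0 0 0 0 25;0 0 0 0 0 0 25")

```text
time: 8.6
ee_pos: [0.4465, -0.3262, 0.0182]
ee_rot: [0.0, 0.993, 0.121, 0.0]
force: [0.7, 0.5, 0.5]
opening: 0.379
finger_force: 30.0
```

Emit:
servo_tool(series="0 0 0.5 0 0 0 25;0 0 0 0 0 0 36;0 0 0 0 0 0 38;0 0 0 0 0 0 40;0 0 0 0 0 0 42;0 0 0 0 0 0 42;0 0 0 0 0 0 42;0 0 0 0 0 0 42")

```text
time: 9.4
ee_pos: [0.4465, -0.3262, 0.0176]
ee_rot: [-0.0, 0.993, 0.121, -0.0]
force: [0.3, -0.0, 0.2]
opening: 0.455
finger_force: 0.0
```

Emit:
servo_tool(series="0 0 -3 0 0 0 42;0 0 -5 0 0 0 42;0 0 -8 0 0 0 42;0 0 -12 0 0 0 42;0 0 -14 0 0 0 42;0 0 -14 0 0 0 42;0 0 -20 0 0 0 50;0 0 -26 0 0 0 70;0 0 -28 0 0 0 70;0 0 -28 0 0 0 70;0 0 -28 0 0 0 70;0 0 -28 0 0 0 70;0 0 -25 0 0 0 70;0 0 -15 0 0 0 70;0 0 -8 0 0 0 70;0 0 0 0 0 0 70")

```text
time: 11.0
ee_pos: [0.4466, -0.3263, 0.2803]
ee_rot: [0.0, 0.993, 0.121, 0.0]
force: [0.5, 0.1, -0.9]
opening: 0.751
finger_force: 0.0
```

```bash
python3 - <<'E'
from comp import *
np.set_printoptions(precision=4,suppress=True)
s=cam("side")
cv2.imwrite("pics/dish2.png",tile(s,(225,245,315,395),4))
st=arm.read_state(); p=st["ee_pos"]; w,x,y,z=st["ee_rot"]; psi=2*np.arctan2(y,x); print(p,psi)
d=np.array([.6525,.136])-p[:2]
print(np.hypot(*d),d, 1.452-psi)
g=s["color"].min(2).astype(int); b=(235,325,285,385)
m=np.zeros_like(g,np.uint8); m[b[1]:b[3],b[0]:b[2]]=g[b[1]:b[3],b[0]:b[2]]>190
n,l,q,ce=cv2.connectedComponentsWithStats(m)
for i in range(1,n):
    if q[i,4]>10: print(q[i],ce[i],onz(s,*ce[i],.054))
E
```

```text
[ 0.4464 -0.3262  0.2792] 0.24273709488452633
0.5060367266467765 [0.2061 0.4622] 1.2092629051154735
[256 353   6   4  14] [258.7857 354.5   ] [ 0.4464 -0.3244  0.054 ]
[235 377   8   8  34] [237.6176 380.8529] [ 0.3973 -0.3873  0.054 ]
```

View pics/dish2.png

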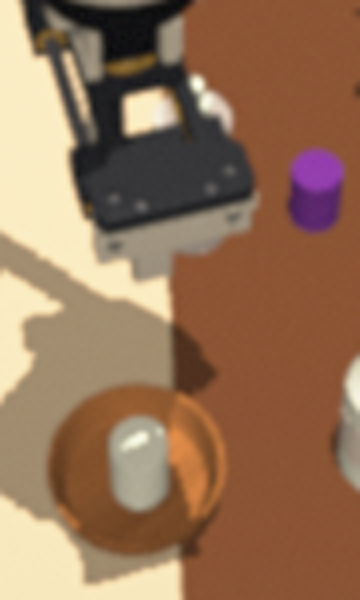

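The cap stands upright in the dish centre, with its top at crop (138,430), measured (0.446,-0.324). Heading to the safety catch.

Emit:
servo_tool(series="5 -7 0 0 0 0 70;12 -16 0 0 0 0 70;18 -23 0 0 0 0 70;20 -25 0 0 0 0 70;20 -25 0 0 0 0 70;20 -25 0 0 0 0 70;20 -25 0 0 0 0 70;20 -25 0 0 0 0 70;20 -25 0 0 0 0 70;20 -25 0 0 0 0 70;20 -25 0 0 0 0 70;20 -25 0 0 0 0 70;20 -26 0 0 0 0 70;20 -26 0 0 0 0 70;18 -24 0 0 0 0 70;15 -21 0 0 0 0 70;12 -17 0 0 0 0 70;7 -9 0 0 0 0 70;4 -5 0 0 0 0 70;0 0 0 0 0 0 70")

```text
time: 13.05
ee_pos: [0.6525, 0.136, 0.2793]
ee_rot: [0.0, 0.993, 0.121, -0.0]
force: [0.6, -0.1, 0.2]
opening: 0.753
finger_force: 0.0
```

Emit:
servo_tool(series="0 0 0 0 0 -0.06 70;0 0 0 0 0 -0.13 70;0 0 0 0 0 -0.14 70;0 0 0 0 0 -0.14 70;0 0 0 0 0 -0.14 70;0 0 0 0 0 -0.14 70;0 0 0 0 0 -0.14 70;0 0 0 0 0 -0.14 70;0 0 0 0 0 -0.12 70;0 0 0 0 0 -0.06 70;0 0 0 0 0 0 70")

```text
time: 14.15
ee_pos: [0.6523, 0.1349, 0.2799]
ee_rot: [0.0, 0.748, 0.664, 0.0]
force: [0.2, 0.0, 0.3]
opening: 0.753
finger_force: 0.0
```

```bash
python3 - <<'E'
from comp import *
np.set_printoptions(precision=4,suppress=True)
s=cam("side");t=cam("top")
cv2.imwrite("pics/gate2.png",np.hstack([tile(s,(300,100,400,250),4),tile(t,(220,100,320,250),4)]))
import pickle;pickle.dump(s,open("s2.pkl","wb"))
st=arm.read_state(); p=st["ee_pos"]; w,x,y,z=st["ee_rot"]; psi=2*np.arctan2(y,x); print(p,psi)
E
```

```text
[0.6524 0.1352 0.2798] 1.4499730216250482
```

View pics/gate2.png

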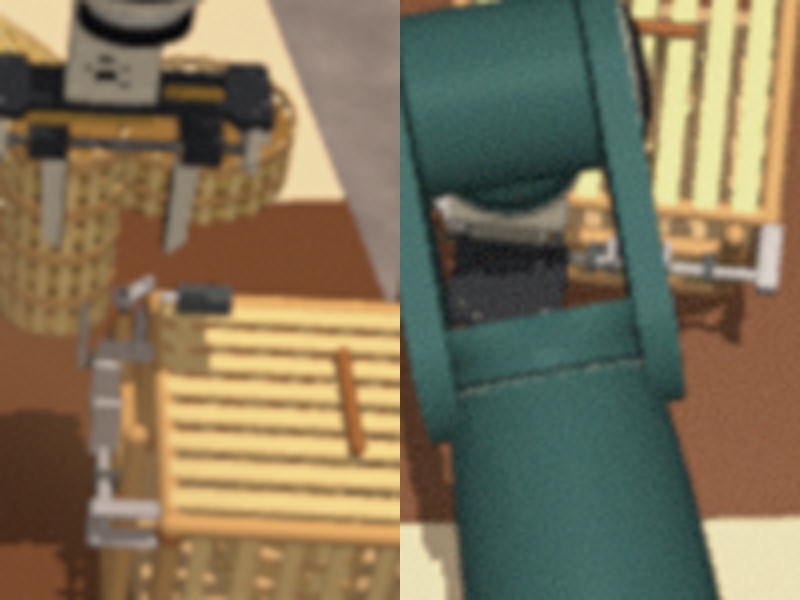

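The side crop shows the open fingers at (55,240) and (175,245) above the safety catch: lug top at (84,307), tab top at (140,310). I'll cross-check its position with the side view.

```bash
python3 - <<'E'
from h import *
import pickle
np.set_printoptions(precision=4,suppress=True)
s=pickle.load(open("s2.pkl","rb")); t=pickle.load(open("top0.pkl","rb"))
S=lambda x,y:((x+.5)/4-.5+300,(y+.5)/4-.5+100)
T=lambda x,y:((x+.5)/7-.5+220,(y+.5)/7-.5+140)
for p in((84,307),(140,310),(125,432)): print(onz(s,*S(*p),.234 if p[1]>400 else .216))
a=np.array([[.6408,.1382,.216],[.6772,.1326,.216]])
print([proj(s,q) for q in a],[S(84,307),S(140,310)])
print(tri(t,T(235,90),s,S(140,310)),tri(t,T(222,178),s,S(84,307)))
# hypothetical finger tips check: projected TCP +-35
c=np.array([.6524,.1352,.2798]); ty=np.array([.993,-.119,0])
for k in(-.035,0,.035): q=(proj(s,c+k*ty)-[300,100])*4; print(q)
E
```

```text
[0.6384 0.142  0.216 ]
[0.6787 0.137  0.216 ]
[ 0.6452 -0.0131  0.234 ]
[array([321.5894, 177.1662]), array([334.3137, 178.0812])] [(320.625, 176.375), (334.625, 177.125)]
(array([0.6771, 0.1324, 0.2195]), np.float64(0.0013594418134394673)) (array([0.6389, 0.1381, 0.2194]), np.float64(0.0023944950027049695))
[ 60.3309 237.0634]
[110.3164 239.5452]
[160.4114 242.0325]
```

Emit:
servo_tool(series="0 0 6 0 0 0 76;0 0 14 0 0 0 76;0 0 16 0 0 0 76;0 0 14 0 0 0 76;0 0 10 0 0 0 76;0 0 8 0 0 0 76;0 0 8 0 0 0 76;0 0 8 0 0 0 76;0 0 4 0 0 0 76;0 0 0 0 0 0 76;0 0 0 0 0 0 76")

```text
time: 15.35
ee_pos: [0.6526, 0.1359, 0.192]
ee_rot: [0.0, 0.748, 0.664, 0.0]
force: [0.3, -0.6, -1.0]
opening: 0.814
finger_force: 0.0
```

```bash
python3 - <<'E'
from comp import *
s=cam("side")
cv2.imwrite("pics/gate3.png",tile(s,(300,140,370,200),8))
E
```

```text
(no output)
```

View pics/gate3.png

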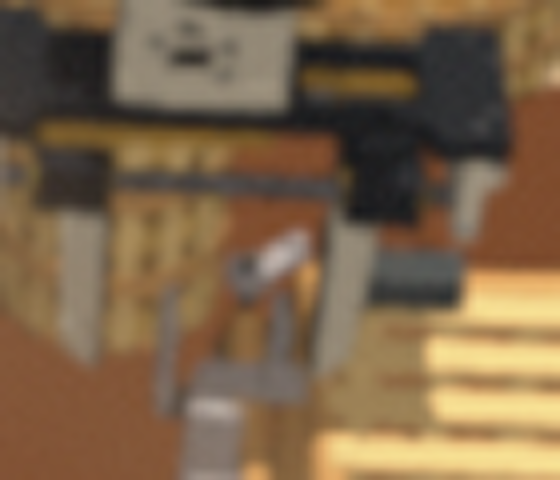

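The fingers straddle both plates: left finger at (80,350), lug (168,340), tab (283,320), right finger (335,350). I'll close now.

Emit:
servo_tool(series="0 0 0 0 0 0 60;0 0 0 0 0 0 55;0 0 0 0 0 0 50;0 0 0 0 0 0 45;0 0 0 0 0 0 42;0 0 0 0 0 0 39;0 0 0 0 0 0 36;0 0 0 0 0 0 33;0 0 0 0 0 0 30;0 0 0 0 0 0 28;0 0 0 0 0 0 28;0 0 0 0 0 0 28;0 0 0 0 0 0 28;0 0 0 0 0 0 28")

```text
time: 16.8
ee_pos: [0.6521, 0.1356, 0.1918]
ee_rot: [-0.0, 0.748, 0.664, -0.0]
force: [-4.8, -2.5, 2.5]
opening: 0.341
finger_force: 30.0
```

Emit:
servo_tool(series="0 0 0 0 0 0 40;0 0 0 0 0 0 50;0 0 0 0 0 0 56;0 0 -6 0 0 0 60;0 0 -14 0 0 0 60;0 0 -14 0 0 0 60;0 0 -12 0 0 0 70;0 0 -6 0 0 0 70;-5 0.5 0 0 0 0.05 70;0 0 0 0 0 0.12 70;0 0 0 0 0 0.14 70;0 0 0 0 0 0.14 70;0 0 0 0 0 0.14 70;0 0 0 0 0 0.14 70;0 0 0 0 0 0.14 70;0 0 0 0 0 0.14 70;0 0 0 0 0 0.14 70;0 0 0 0 0 0.14 70;0 0 0 0 0 0.14 70;0 0 0 0 0 0.14 70")

```text
time: 18.8
ee_pos: [0.6524, 0.1308, 0.2439]
ee_rot: [-0.0, 0.998, -0.061, 0.0]
force: [-0.3, -0.9, -1.2]
opening: 0.754
finger_force: 0.0
```

Emit:
servo_tool(series="0.5 8 0 0 0 0 70;0.5 15 0 0 0 0 70;1 18 0 0 0 0 70;1 15 0 0 0 0 70;0.5 9 0 0 0 0 70;0 0 0 0 0 0 70;0 0 0 0 0 0 70")

```text
time: 19.5
ee_pos: [0.6483, 0.0657, 0.2437]
ee_rot: [-0.0, 0.998, -0.059, 0.0]
force: [-0.7, 0.0, 1.0]
opening: 0.75
finger_force: 0.0
```

```bash
python3 - <<'E'
from comp import *
import pickle
np.set_printoptions(precision=4,suppress=True)
s=cam("side"); t=pickle.load(open("top0.pkl","rb"))
cv2.imwrite("pics/gate4.png",tile(s,(300,140,370,215),8))
st=arm.read_state(); p=st["ee_pos"];print(p)
T=lambda x,y:((x+.5)/7-.5+220,(y+.5)/7-.5+140)
for q in((370,135),(370,160),(467,145),(467,190)): print(onz(t,*T(*q),.216))
for q in([.65,.078,.216],[.646,.0385,.216]): print("pred px",(proj(s,q)-[300,140])*8)
E
```

```text
[0.6483 0.066  0.2437]
[0.6577 0.0779 0.216 ]
[0.6474 0.0781 0.216 ]
[0.653  0.0386 0.216 ]
[0.6344 0.0389 0.216 ]
pred px [219.9146 403.7554]
pred px [223.6156 478.4404]
```

View pics/gate4.png

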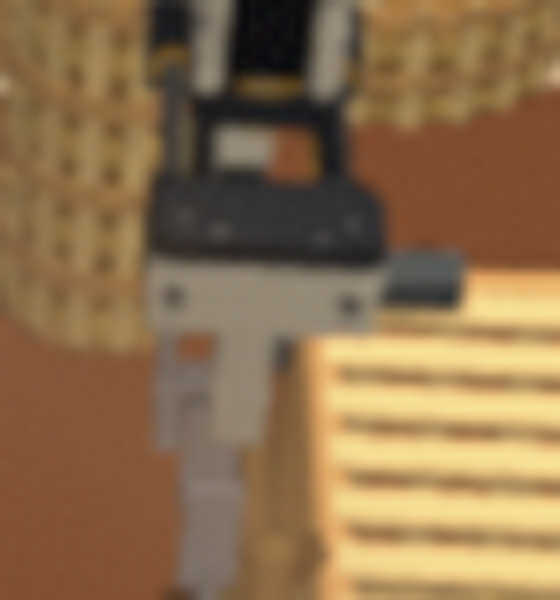

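Here the near finger is at (240,440) and the bolt tab's plate is centred near (212,490), about 4 mm nearer the robot than I assumed. I'll shift 3 mm and descend.

Emit:
servo_tool(series="-3 0 4 0 0 0 70;0 0 8 0 0 0 70;0 0 10 0 0 0 70;0 0 10 0 0 0 70;0 0 10 0 0 0 70;0 0 8 0 0 0 70;0 0 3 0 0 0 70;0 0 0 0 0 0 70")

```text
time: 20.35
ee_pos: [0.6452, 0.0662, 0.1901]
ee_rot: [0.0, 0.998, -0.059, -0.0]
force: [0.1, -0.2, 0.8]
opening: 0.75
finger_force: 0.0
```

No contact on the way down, so I'll squeeze.

Emit:
servo_tool(series="0 0 0 0 0 0 60;0 0 0 0 0 0 55;0 0 0 0 0 0 50;0 0 0 0 0 0 45;0 0 0 0 0 0 42;0 0 0 0 0 0 39;0 0 0 0 0 0 36;0 0 0 0 0 0 33;0 0 0 0 0 0 30;0 0 0 0 0 0 28;0 0 0 0 0 0 28;0 0 0 0 0 0 28;0 0 0 0 0 0 28;0 0 0 0 0 0 28")

```text
time: 21.75
ee_pos: [0.6454, 0.0662, 0.1911]
ee_rot: [0.0, 0.998, -0.059, 0.0]
force: [-0.5, -2.8, 5.0]
opening: 0.34
finger_force: 30.0
```

Emit:
servo_tool(series="0 0 0 0 0 0 40;0 0 0 0 0 0 48;0 0 0 0 0 0 52;0 0 -6 0 0 0 56;0 0 -14 0 0 0 56;0 0 -16 0 0 0 56;0 0 -16 0 0 0 56;0 0 -12 0 0 0 56;0 0 -6 0 0 0 56;2 8 0 0 0 0 56;4 18 0 0 0 0 56;5 20 0 0 0 0 56;4 18 0 0 0 0 56;3 10 0 0 0 0 56;0 0 0 0 0 0 56")

```text
time: 23.25
ee_pos: [0.6546, -0.0111, 0.2602]
ee_rot: [0.0, 0.998, -0.06, -0.0]
force: [0.7, 0.4, 0.1]
opening: 0.604
finger_force: 0.0
```

Emit:
servo_tool(series="0 0 0 0 0 -0.06 56;0 0 0 0 0 -0.13 56;0 0 0 0 0 -0.14 56;0 0 0 0 0 -0.14 56;0 0 0 0 0 -0.14 56;0 0 0 0 0 -0.14 56;0 0 0 0 0 -0.14 56;0 0 0 0 0 -0.14 56;0 0 0 0 0 -0.14 56;0 0 0 0 0 -0.14 56;0 0 0 0 0 -0.14 56;0 0 0 0 0 -0.12 56;0 0 0 0 0 0 56")

```text
time: 24.55
ee_pos: [0.6545, -0.0089, 0.2606]
ee_rot: [-0.0, 0.747, 0.665, 0.0]
force: [-0.3, 0.0, -0.2]
opening: 0.603
finger_force: 0.0
```

```bash
python3 - <<'E'
from comp import *
np.set_printoptions(precision=4,suppress=True)
s=cam("side")
cv2.imwrite("pics/gate5.png",tile(s,(300,140,370,225),7))
st=arm.read_state(); p=st["ee_pos"];print(p,2*np.arctan2(st["ee_rot"][2],st["ee_rot"][1]))
print("pred post",(proj(s,[.6543,-.0093,.234])-[300,140])*7)
E
```

```text
[ 0.6545 -0.009   0.2606] 1.450625793956068
pred post [238.6103 466.0187]
```

View pics/gate5.png

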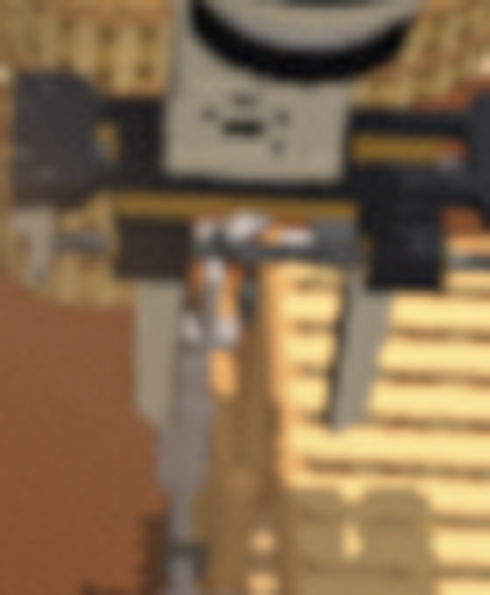

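The fingers at (150,420) and (350,420) bracket the post top, shaded near (240,468), where it was predicted. Descending and gripping.

Emit:
servo_tool(series="0 0 5 0 0 0 56;0 0 10 0 0 0 56;0 0 13 0 0 0 56;0 0 13 0 0 0 56;0 0 12 0 0 0 56;0 0 9 0 0 0 56;0 0 4 0 0 0 56;0 0 0 0 0 0 56;0 0 0 0 0 0 45;0 0 0 0 0 0 35;0 0 0 0 0 0 28;0 0 0 0 0 0 22;0 0 0 0 0 0 16;0 0 0 0 0 0 12;0 0 0 0 0 0 10;0 0 0 0 0 0 10;0 0 0 0 0 0 10;0 0 0 0 0 0 10")

```text
time: 26.4
ee_pos: [0.6545, -0.0094, 0.1947]
ee_rot: [0.0, 0.748, 0.664, -0.0]
force: [-1.4, -0.6, 3.3]
opening: 0.162
finger_force: 30.0
```

Emit:
servo_tool(series="0.1 -5 0 0 0 0.025 10;0.25 -10 0 0 0 0.05 10;0.25 -10 0 0 0 0.05 10;0.25 -10 0 0 0 0.05 10;0 0 0 0 0 0 10")

```text
time: 26.9
ee_pos: [0.6194, -0.0021, 0.1947]
ee_rot: [0.0, 0.803, 0.596, -0.0]
force: [0.2, -1.6, -0.4]
opening: 0.163
finger_force: 30.0
```

Gate is following freely.

Emit:
servo_tool(series="0.25 -10 0 0 0 0.05 10;0.5 -14 0 0 0 0.07 10;0.5 -14 0 0 0 0.07 10;0.5 -14 0 0 0 0.07 10;0.5 -14 0 0 0 0.07 10;0.5 -14 0 0 0 0.07 10;0.5 -14 0 0 0 0.07 10;0.5 -14 0 0 0 0.07 10;0.5 -14 0 0 0 0.07 10;0.25 -10 0 0 0 0.05 10;0 0 0 0 0 0 10")

```text
time: 28.0
ee_pos: [0.5137, 0.0738, 0.1947]
ee_rot: [0.0, 0.953, 0.304, -0.001]
force: [-7.5, -7.5, 1.4]
opening: 0.169
finger_force: 30.0
```

Emit:
servo_tool(series="-0.5 -10 0 0 0 0.05 10;0 -14 0 0 0 0.07 10;0 -14 0 0 0 0.07 10;0 -14 0 0 0 0.07 10;0.3 -14 0 0 0 0.07 10;0.3 -10 0 0 0 0.05 10;0 0 0 0 0 0 10")

```text
time: 28.7
ee_pos: [0.4823, 0.1421, 0.1947]
ee_rot: [-0.0, 0.993, 0.119, 0.001]
force: [8.7, 0.2, -3.3]
opening: 0.166
finger_force: 30.0
```

Emit:
servo_tool(series="1 -8 0 0 0 0.04 10;1 -13 0 0 0 0.065 10;0.7 -13 0 0 0 0.065 10;0.7 -13 0 0 0 0.065 10;0.5 -10 0 0 0 0.05 10;0.2 -5 0 0 0 0.025 10;0 0 0 0 0 0 10;0 0 0 0 0 0 10")

```text
time: 29.5
ee_pos: [0.4772, 0.2035, 0.1947]
ee_rot: [0.0, 0.999, -0.035, -0.002]
force: [-21.1, -0.7, 7.6]
opening: 0.167
finger_force: 30.0
```

```bash
python3 - <<'E'
from h import *
P=np.array([[.6545,-.0094],[.6194,-.0021],[.5137,.0738],[.4823,.1421]])
st=arm.read_state(); p=np.array(st["ee_pos"][:2]); 
for c in([.679,.1905],[.6785,.190]):
    a=np.arctan2(*(P[0]-c)[::-1]); b=np.arctan2(*(p-c)[::-1]); print(p,(a-b)%(2*np.pi),np.linalg.norm(p-c))
print(st["force"],st["opening"],st["finger_force"],st["qd"],st["time"])
t=cam("top"); save(t,"end.png",None,1.42)
E
```

```text
[0.47716706 0.20348805] 1.5131051521231553 0.20225040199231897
[0.47716706 0.20348805] 1.5179052687547578 0.20178424174939763
[-21.05949282  -0.69277916   7.55048738] 0.16659915555688354 30.00164955854416 [-0.00391674 -0.00250709  0.00014149 -0.00095688 -0.0013712  -0.00171292] 29.5
```

View pics/end.png

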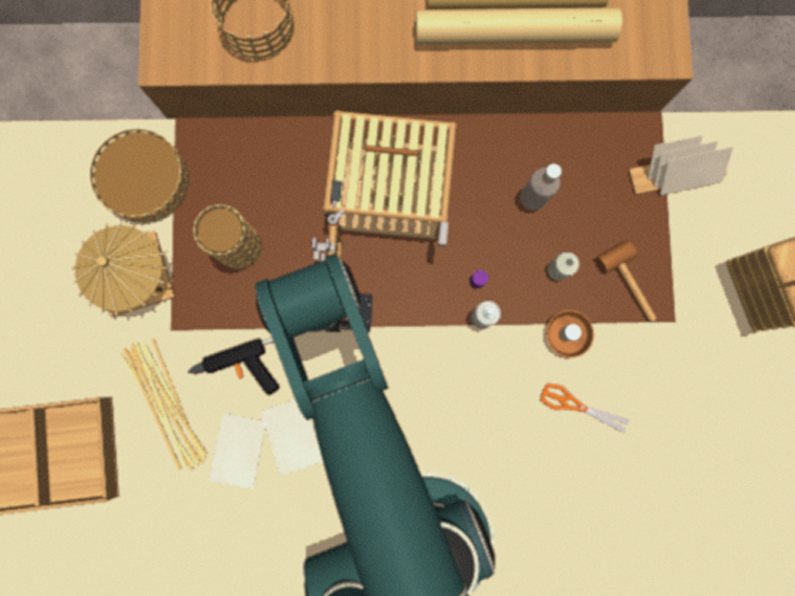

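The end picture shows the gate square to the crate, with its rail running from (333,215) towards the gripper, the cap in the dish at (572,332) and the other things unmoved. I'll ease the radial push a little, then hand in.

Emit:
servo_tool(series="-1 0 0 0 0 0 10;-0.5 0 0 0 0 0 10;0 0 0 0 0 0 10;0 0 0 0 0 0 10;0 0 0 0 0 0 10")

```text
time: 30.05
ee_pos: [0.477, 0.2031, 0.1947]
ee_rot: [0.0, 0.999, -0.036, -0.0]
force: [-6.1, -1.8, 3.8]
opening: 0.169
finger_force: 30.0
```

```bash
python3 -c "
from bench import arm
s=arm.read_state();print(s['ee_pos'],s['force'],s['finger_force']);print(arm.hand_in())"
```

```text
[0.47704668 0.20314545 0.19472686] [-6.06421836 -1.83355738  3.83096585] 30.00060886144638
the job is handed in; nothing more can be done
None
```

I handed the job in at about 30 s: the cap stands in the dish, both catches read as fully squeezed, and the gripper is holding the gate open at about 1.5 rad; no verdict came back.

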